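Set the coffee grinder to coarse and slide the cup under its chute

ROBOT

A 7-joint arm with a two-finger parallel gripper is mounted at the origin on the work surface. World frame = base frame: x ahead of the robot, y to its left, z up, the work surface at z = 0. Lengths are in m, angles in rad, forces in N, time in s.
With the tool pointing down it reaches from about 0.4 to 0.85 m from the base axis. Payload 4.4 kg.
Tool frame: the origin (TCP) lies between the finger pads; the fingertips stand arm.nose_length ahead of it and the grasp point (between the pads) lies 11 mm behind it (arm.nose_length is the distance from the TCP to the fingertips, in m); z points along the fingers, y is the line along which they close (so a half turn about z gives the same grasp; the last joint's range is limited). The gripper opens to 94 mm and grips with 3 to 60 N. Pads are 16 mm wide; open, the fingers measure 119 mm over their backs; the gripper's body (75 mm by 177 mm) begins 78 mm behind the grasp point.
Start: joints at [1.158, 0.628, 0.038, 1.517, -0.027, 0.996, -0.02], TCP at [0.221, -0.611, 0.213] pointing down, gripper open.
Joint ranges: [-3.06, 3.06], [-0.37, 2.12], [-1.25, 1.32], [0.18, 2.47], [-1.1, 4.24], [0.23, 1.98], [-2.94, 2.94]. Speed limits (rad/s): [2.57, 2.57, 3.14, 3.14, 3.14, 3.14, 3.14].

INTERFACE

Orientations are given as a unit quaternion [w, x, y, z].
In Python, from workcell import telemetry, vision, arm gives the robot as it stands.
- The arm moves only by the shell command python3 -m creep 'ROWS' [FORCE]. ROWS is JSON, a list of rows, each an object with "gripper": the closure, from -1 (fully open) to 1 (shut); "xyz": the shift along the tool's x, y, z in units of 1 m (1.0 is 1 m), a list of three; "dr": the turn, a rotation vector about the tool's x, y, z in units of 30 degrees (1.0 is 30 degrees), a list of three. In form: [{"gripper": gripper, "xyz": [dx, dy, dz], "dr": [wx, wy, wz]}, ...]. A call has 1 to 12 rows; each row is the pose to reach, as a shift and turn from the pose commanded when the call began, along the tool's axes at that moment; what a row does not reach only later rows make up. A row lasts 1/12 s, in which the tool goes at most 41.7 mm and 7.16 degrees, less where a joint would pass 70% of its speed; a pose out of reach is approached as far as the arm can. A call with a number of a shift or a turn outside -1 to 1 is refused whole. A call with a gripper value outside its range is refused whole. The fingers move at their own pace and stop on an object; FORCE is the grip in N (left out, the last holds). Time passes only in rows, so rows that repeat a pose let the fingers close. It gives the time, the measured TCP pose, the force, the opening and the grip force at its end, in the units of the state.
- telemetry.observe(): the state, without advancing time (a new reading comes with each control period).
- vision.capture(name): name is "side" or "top"; returns a dict with "color" (400x640x3 uint8, red, green, blue), "z_map" (400x640 float32, m along the optical axis (not along the pixel's ray), 0 where there is no reading), "intrinsics" (3x3 intrinsics, pixels), "dist_coeffs" ([k1, k2, p1, p2, k3] as OpenCV has them; the pictures are not rectified), "R" (3x3) and "t" (3): a world point X has camera coordinates R X + t. Camera axes: x right, y down, z forward; pixel columns grow to the right and rows downward; lengths in m; the calibration is good to about 2 mm. A picture is of the moment at which its call begins.
- arm.hand_in(): hands the job in; it is judged then, once.
The state is a dict: "t": time; "joint_pos": joint angles; "joint_vel": joint speeds; "joint_torque": joint torques, N m; "tool_pos": TCP position; "orientation": TCP orientation; "ft_force": force on the tool from outside, world axes, zero at the start; "wrist_torque": the same for the moment, N m; "finger_gap": opening from 0.0 (shut) to 1.0 (fully open); "finger_force": force on a finger pad.
Only numpy, scipy, OpenCV 4.12 (cv2) and the standard library are available. Lean on these libraries where they do the work, as an engineer would, in place of code of your own. Each camera call takes 0.05 s, during which the arm holds its last target. There are 200 camera calls.

TASK

Get the coffee grinder ready for a coarse grind: turn its adjusting collar until the collar's pointer faces the large dot on the dial, and slide the steel cup along the counter, without lifting or tipping it, until it stands centred under the chute. Leave the mug, the jar and the squeeze bottle where they are.

Things in the scene. Friction and masses are not known exactly. Their poses are not given: they have to be found in the camera images.
- grinder: grey coffee grinder fixed to the counter, foot 176 x 160 mm, 279 mm high. Origin: centre of its underside, on the collar's vertical axis; own -x towards the chute, z up. Top down: hopper with lid (53 mm radius, turns with the collar), black collar (48 mm radius, z 204 to 228 mm), fixed aluminium dial flange (88 mm radius, top at z 203 mm), body (150 x 140 mm)
- collar (a joint): turn of the collar (with pointer, lever, hopper) about the grinder's vertical axis, rad, positive anticlockwise from above, stops at -0.95 and 0.95. At -0.45 the pointer faces the large dot, at 0.75 the small one; no click or stop at the dots. Pushing the lever sideways turns it; friction about 0.3 N m (some 3 N at the lever): it stays where it is left
- pointer_tip (a point): tip of the black tapered pointer nose on the collar, 66 mm from the axis, lying just above the dial flange (z 210 mm)
- coarse_dot (a point): centre of the large black dot (16 mm across, raised 2 mm) on the dial flange, 76 mm from the axis: the coarse mark
- fine_dot (a point): centre of the small black dot (7 mm across) at the other end of the row of ticks on the dial flange, 76 mm from the axis: the fine mark
- lever_ball (a point): centre of the black ball (26 mm across) at the end of the collar's lever, 150 mm from the axis, 217 mm above the counter. The lever is a level steel rod 13 mm thick from the collar straight out to the ball, about 119 degrees clockwise from the pointer seen from above; beyond the flange (88 mm from the axis) it overhangs freely
- chute_mouth (a point): centre of the lower end of the grinder's steel nozzle (28 mm across), which points straight down 122 mm above the counter, 145 mm in front of the collar axis and about 73 mm in front of the body; above it the duct (46 mm wide) slopes back into the body
- cup: plain open steel cup without handle, 96 mm across, 90 mm high, wall 3 mm, about 0.3 kg, standing loose on the counter. Origin: centre of its underside; z up. It passes under the chute with 32 mm to spare
- cup_rim (a point): centre of the cup's mouth, 90 mm above its underside
- mug: blue mug, 82 mm across, 95 mm high, handle at its own +y; a bystander. Origin: centre of its underside
- jar: closed amber glass jar, 84 mm across, 130 mm high; a bystander. Origin: centre of its underside
- squeeze: clear squeeze bottle with a red cap, 60 mm across, 170 mm high; a bystander. Origin: centre of its underside

How it is judged:
At the end, for the whole second after the job is handed in: The collar's pointer faces the large dot to within 0.08 rad (about 6 mm at the dot), the cup stands upright and still on the counter with the centre of its mouth within 15 mm of the chute's centre line, and the mug, jar and squeeze bottle are within 30 mm of where they stood (value of joint collar between -0.53 and -0.37 rad and horizontal distance between cup_rim and chute_mouth below 0.015 m and angle between cup's own z axis and vertical below 0.1 rad and height (world z) of cup below 0.008 m and linear speed of cup below 0.01 m/s and distance of each of mug, jar, squeeze from where it was at the start of the episode below 0.03 m); the robot touches nothing.
It fails at once if the cup is tipped by more than 0.35 rad (angle between cup's own z axis and vertical above 0.35 rad).
It fails at once if the cup is lifted more than 20 mm off the counter (height (world z) of cup above 0.02 m).
It fails at once if the mug, the jar or the squeeze bottle is moved by more than 30 mm (distance of any of mug, jar, squeeze from where it was at the start of the episode above 0.03 m).
It also fails if it takes over 58 s, if anything falls off the work surface, if the arm or the gripper's body presses on something with over 40 N, if the wrist force passes 120 N, or if a joint passes its speed limit or range.

## Working session

There is one attempt and no reset: what is moved stays moved. The work goes in short steps, Python scripts to look and compute and a shell command to move; the robot and the scene stay as the last step left them, time stands still between calls to the robot, and variables do not carry over. Pictures are saved under pics/ and viewed, at most 10 in all, crops included, and the job is handed in when it is done.

```bash
mkdir -p pics; ls; cat > h.py <<'E'
import numpy as np, cv2
from workcell import telemetry, vision, arm
def grab(n):
    c=vision.capture(n); c={k:(np.array(v)) for k,v in c.items()}; return c
def world(c,u,v,z=None,depth=None):
    # pixel -> world; at plane height z, or with depth
    p=cv2.undistortPoints(np.array([[[u,v]]],float),c['intrinsics'].astype(float),c['dist_coeffs'].astype(float))[0,0]
    d=np.array([p[0],p[1],1.]); R,t=c['R'],c['t']
    if depth is not None: return R.T@(d*depth-t)
    o=-R.T@t; r=R.T@d; return o+r*(z-o[2])/r[2]
def cloud(c):
    h,w=c['z_map'].shape; uu,vv=np.meshgrid(np.arange(w),np.arange(h))
    p=cv2.undistortPoints(np.stack([uu,vv],-1).reshape(-1,1,2).astype(float),c['intrinsics'].astype(float),c['dist_coeffs'].astype(float))[:,0]
    Z=c['z_map'].reshape(-1,1); X=(np.c_[p,np.ones(len(p))]*Z-c['t'])@c['R']
    X[Z[:,0]==0]=np.nan
    return X.reshape(h,w,3)
def proj(c,P):
    return cv2.projectPoints(np.array(P,float).reshape(-1,1,3),cv2.Rodrigues(c['R'].astype(float))[0],c['t'].astype(float),c['intrinsics'].astype(float),c['dist_coeffs'].astype(float))[0][:,0]
def save(c,f): cv2.imwrite(f,cv2.cvtColor(c['color'],cv2.COLOR_RGB2BGR))
E
python3 - <<'E'
from h import *
print(telemetry.observe(), arm.nose_length)
for n in ('top','side'):
    c=grab(n); save(c,f'pics/{n}0.png'); print(n,-c['R'].T@c['t'],c['R'][2])
E
```

```text
pics
{'t': 0.0, 'joint_pos': array([ 1.15817577,  0.62931045,  0.03841307,  1.51838329, -0.02701919,
        0.99631586, -0.02000309]), 'joint_vel': array([ 7.41165544e-04, -1.80039963e-03, -2.64649618e-03,  1.40106125e-03,
        4.71392292e-04, -2.57744799e-05, -2.56707674e-04]), 'joint_torque': array([ 2.84986399e-04, -5.49713373e+01,  1.14368968e+00, -1.86628014e+01,
       -5.23033063e-02,  2.36532837e-02,  1.60957111e-04]), 'tool_pos': array([ 0.22076146, -0.61064963,  0.21257183]), 'orientation': array([-9.36693674e-04,  9.85000815e-01,  1.72547072e-01, -1.59334345e-04]), 'ft_force': array([-0.60015293, -0.29819281, -0.00997667]), 'wrist_torque': array([0.01431349, 0.00749071, 0.00017625]), 'finger_force': 0.0, 'finger_gap': 1.0004943964938415} 0.008
top [ 0.5145717  -0.04347397  1.18557112] [ 0.08924591 -0.01422715 -0.99590801]
side [0.41046269 0.70210777 0.88567839] [ 0.17511653 -0.70171699 -0.69059936]
```

View pics/top0.png

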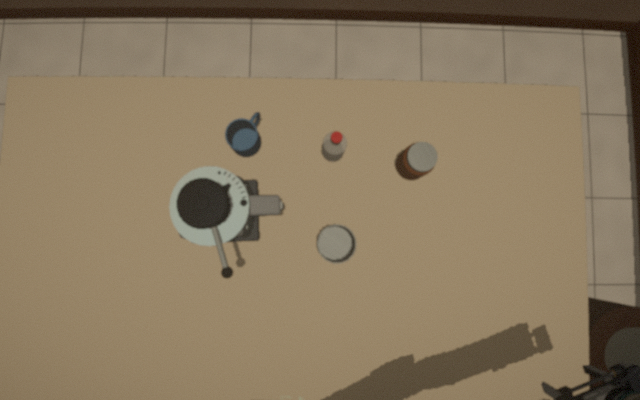

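View pics/side0.png

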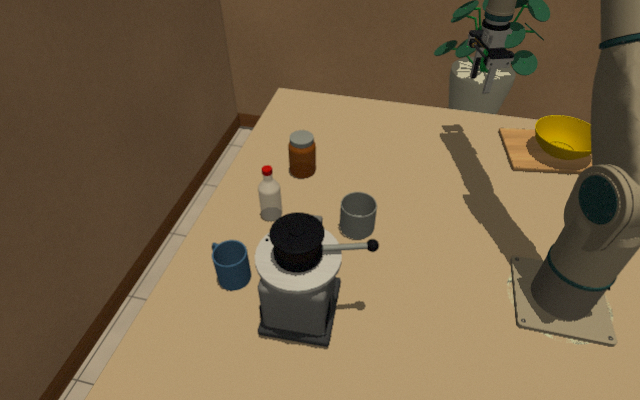

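The top view shows the grinder at about (210,206) with the chute mouth at (280,205) and the lever ball at (227,272). The cup is at (335,243), the mug at (242,137), the squeeze bottle at (335,145) and the jar at (420,160). The large dot looks to be near (243,202). Next I'll measure from the pixels.

```bash
python3 - <<'E'
from h import *
c=grab('top'); X=cloud(c); np.set_printoptions(precision=4,suppress=True)
def circ(m):
    (x,y),r=cv2.minEnclosingCircle(X[m][:,:2].astype(np.float32)); return np.array([x,y,r])
z=X[...,2]; uu,vv=np.meshgrid(np.arange(640),np.arange(400))
near=lambda u,v,r:(np.hypot(uu-u,vv-v)<r)
fl=near(210,206,45)&(abs(z-.203)<.006); print('flange',circ(fl),fl.sum())
h=near(210,206,45)&(z>.26); print('hopper',circ(h), np.nanmax(z[h]))
cu=near(335,243,24)&(z>.08)&(z<.1); print('cup',circ(cu))
b=near(227,272,8)&(z>.2); print('ball',X[b].mean(0),circ(b))
for n,p in dict(mug=(242,137,25),sq=(335,145,20),jar=(420,160,25)).items():
    m=near(*p)&(z>.05); print(n,circ(m),np.nanmax(z[m]))
d=near(268,205,10)&(z>.1); print('duct', X[200:212:3,255:288:4].round(3).tolist())
print(world(c,243,202,.205),world(c,219,173,.203),world(c,282,205,.13))
g=cv2.resize(c['color'][150:290,150:300],None,fx=4,fy=4,interpolation=cv2.INTER_CUBIC); cv2.imwrite('pics/crop0.png',g[...,::-1])
s=grab('side'); g=cv2.resize(s['color'][200:350,230:390],None,fx=4,fy=4,interpolation=cv2.INTER_CUBIC); cv2.imwrite('pics/crop1.png',g[...,::-1])
E
```

```text
flange [0.5854 0.1748 0.0883] 2594
hopper [0.5869 0.174  0.0538] 0.2808908286146576
cup [ 0.5066 -0.1122  0.0481]
ball [0.4448 0.1267 0.2232] [0.4453 0.1272 0.014 ]
mug [0.778  0.1197 0.0501] 0.09949379327529072
sq [ 0.749  -0.1045  0.0301] 0.1726353838852201
jar [ 0.7145 -0.3123  0.0416] 0.13413261018427708
duct [[[0.601, 0.077, 0.173], [0.601, 0.068, 0.171], [0.602, 0.059, 0.17], [0.602, 0.05, 0.171], [0.602, 0.041, 0.168], [0.603, 0.033, 0.163], [0.603, 0.024, 0.16], [0.617, 0.024, 0.0], [0.617, 0.013, -0.003]], [[0.594, 0.076, 0.175], [0.594, 0.067, 0.174], [0.595, 0.059, 0.168], [0.595, 0.05, 0.165], [0.595, 0.041, 0.167], [0.596, 0.032, 0.165], [0.596, 0.024, 0.158], [0.609, 0.024, -0.004], [0.61, 0.013, -0.006]], [[0.588, 0.076, 0.173], [0.588, 0.067, 0.173], [0.588, 0.059, 0.168], [0.588, 0.05, 0.17], [0.588, 0.041, 0.168], [0.589, 0.032, 0.164], [0.589, 0.023, 0.162], [0.601, 0.023, 0.001], [0.601, 0.013, 0.001]], [[0.581, 0.076, 0.177], [0.581, 0.068, 0.17], [0.581, 0.058, 0.175], [0.582, 0.05, 0.166], [0.582, 0.041, 0.166], [0.582, 0.032, 0.167], [0.582, 0.023, 0.16], [0.593, 0.023, 0.001], [0.593, 0.013, -0.002]]]
[0.5936 0.099  0.205 ] [0.6569 0.1539 0.203 ] [0.5939 0.0183 0.13  ]
```

View pics/crop0.png

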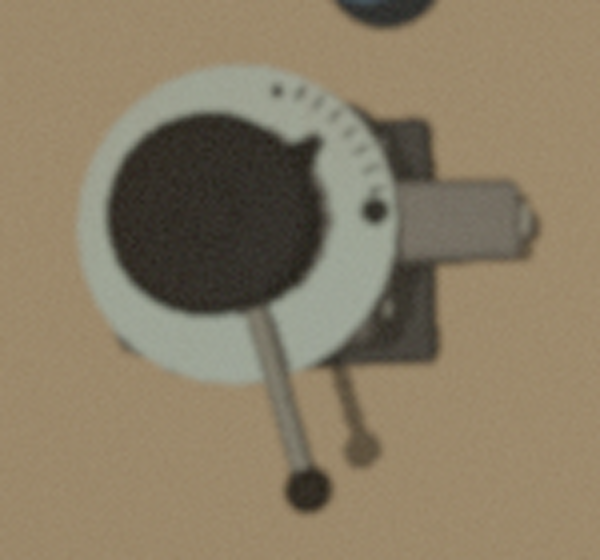

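In the crop (4x, offset 150), the pointer tip is at (320,143), the large dot at (374,210), the small dot at (278,90), and the ball at (307,489). The collar therefore has to turn clockwise by about 0.74 rad. Next I refine the angles and the chute position and plan the first move.

```bash
cat >> h.py <<'E'
from scipy.spatial.transform import Rotation as Ro
np.set_printoptions(precision=4,suppress=True)
def plan(p,yaw,tilt=0):
    s=telemetry.observe(); q=s['orientation']; R0=Ro.from_quat([q[1],q[2],q[3],q[0]])
    y=np.radians(yaw); R1=Ro.from_matrix(np.array([[np.cos(y),np.sin(y),0],[np.sin(y),-np.cos(y),0],[0,0,-1]]))*Ro.from_euler('y',tilt,degrees=True)
    print('t',s['t'],'at',s['tool_pos'],'shift',R0.inv().apply(np.array(p)-s['tool_pos']),'dr',(R0.inv()*R1).as_rotvec(degrees=True)/30)
E
python3 - <<'E'
from h import *
c=grab('top'); X=cloud(c); z=X[...,2]
A=np.array([.5854,.1748])
f=lambda u,v,z:(lambda d:(np.degrees(np.arctan2(d[1],d[0])),np.hypot(*d)))(world(c,150+u/4-.375,150+v/4-.375,z)[:2]-A)
print('tip',f(320,143,.21),'coarse',f(374,210,.205),'fine',f(278,90,.203),'ball',f(307,489,.217))
uu,vv=np.meshgrid(np.arange(640),np.arange(400))
m=(uu>252)&(uu<290)&(vv>185)&(vv<225)&(z>.14)&(z<.185)
P=X[m]; 
for lo in np.arange(.015,.085,.008):
    s=P[(P[:,1]>=lo)&(P[:,1]<lo+.008)]
    if len(s): print(round(lo,3),len(s),s[:,0].min(),s[:,0].max(),s[:,0].mean(),s[:,2].mean())
plan([.5,-.2,.25],90); plan([.47,.09,.208],90)
E
```

```text
tip (np.float64(-46.74928717151115), np.float64(0.063656002138278)) coarse (np.float64(-84.06100437511643), np.float64(0.07646436623100164)) fine (np.float64(-16.034337356102686), np.float64(0.07637652174720354)) ball (np.float64(-162.090872475431), np.float64(0.1496341887951693))
0.015 22 0.5732716492615775 0.6014936982655629 0.5903810447203721 0.15311115213487062
0.023 73 0.5690257946268834 0.6146287774230683 0.5915200146797253 0.16183971403529568
0.031 77 0.5684643901166454 0.6145198867476687 0.5899344684250525 0.1643453136464718
0.039 69 0.5683303431242732 0.6142812380961786 0.5919909685970345 0.16610260053936354
0.047 81 0.5680190197347934 0.6139969955515816 0.589809484869137 0.16814561150627974
0.055 67 0.5676856854204745 0.6110870795559001 0.5885392667538821 0.16963270787640547
0.063 75 0.5676914020014667 0.6108261944145671 0.5900624149918193 0.1715648644298489
0.071 73 0.5695913324821444 0.6104796802963219 0.5890569209833092 0.17380732013791128
0.079 22 0.5693119380859947 0.6102333527243666 0.5919944268541746 0.1745789226435682
t 0.25 at [ 0.2208 -0.6111  0.213 ] shift [ 0.4022 -0.2917 -0.0367] dr [-0.0014 -0.0009 -2.3377]
t 0.25 at [ 0.2208 -0.6111  0.213 ] shift [ 0.4726 -0.5746  0.0055] dr [-0.0014 -0.0009 -2.3377]
```

```bash
R='' ; python3 -m creep '[{"gripper":1,"xyz":[0.40,-0.29,-0.04],"dr":[0,0,-2.34]},{"gripper":1,"xyz":[0.40,-0.29,-0.04],"dr":[0,0,-2.34]},{"gripper":1,"xyz":[0.40,-0.29,-0.04],"dr":[0,0,-2.34]},{"gripper":1,"xyz":[0.40,-0.29,-0.04],"dr":[0,0,-2.34]},{"gripper":1,"xyz":[0.40,-0.29,-0.04],"dr":[0,0,-2.34]},{"gripper":1,"xyz":[0.40,-0.29,-0.04],"dr":[0,0,-2.34]},{"gripper":1,"xyz":[0.40,-0.29,-0.04],"dr":[0,0,-2.34]},{"gripper":1,"xyz":[0.40,-0.29,-0.04],"dr":[0,0,-2.34]},{"gripper":1,"xyz":[0.40,-0.29,-0.04],"dr":[0,0,-2.34]},{"gripper":1,"xyz":[0.40,-0.29,-0.04],"dr":[0,0,-2.34]},{"gripper":1,"xyz":[0.40,-0.29,-0.04],"dr":[0,0,-2.34]},{"gripper":1,"xyz":[0.40,-0.29,-0.04],"dr":[0,0,-2.34]}]'
python3 -c "
from h import *
plan([.47,.09,.208],90)"
```

```text
t 0.25 at [ 0.2208 -0.6111  0.213 ] shift [ 0.4726 -0.5746  0.0055] dr [-0.0014 -0.0009 -2.3377]refused, turn out of range in row 1
```

The turn is capped at 30 degrees per call, so I'll split it across calls.

```bash
python3 -m creep '[{"gripper":1,"xyz":[0.40,-0.29,-0.04],"dr":[0,0,-1]},{"gripper":1,"xyz":[0.40,-0.29,-0.04],"dr":[0,0,-1]},{"gripper":1,"xyz":[0.40,-0.29,-0.04],"dr":[0,0,-1]},{"gripper":1,"xyz":[0.40,-0.29,-0.04],"dr":[0,0,-1]},{"gripper":1,"xyz":[0.40,-0.29,-0.04],"dr":[0,0,-1]},{"gripper":1,"xyz":[0.40,-0.29,-0.04],"dr":[0,0,-1]},{"gripper":1,"xyz":[0.40,-0.29,-0.04],"dr":[0,0,-1]},{"gripper":1,"xyz":[0.40,-0.29,-0.04],"dr":[0,0,-1]},{"gripper":1,"xyz":[0.40,-0.29,-0.04],"dr":[0,0,-1]},{"gripper":1,"xyz":[0.40,-0.29,-0.04],"dr":[0,0,-1]},{"gripper":1,"xyz":[0.40,-0.29,-0.04],"dr":[0,0,-1]},{"gripper":1,"xyz":[0.40,-0.29,-0.04],"dr":[0,0,-1]}]'
python3 -c "
from h import *
plan([.47,.08,.25],90)"
```

```text
t: 1.25
tool_pos: [0.4998, -0.2, 0.2539]
orientation: [0.0, 0.907, 0.422, 0.0]
ft_force: [-0.5, -0.4, -0.2]
finger_gap: 0.184
finger_force: 0.0
t 1.25 at [ 0.4998 -0.2     0.2539] shift [ 0.1951 -0.2031  0.0039] dr [ 0.0012 -0.001  -1.3354]
```

```bash
python3 -m creep '[{"gripper":1,"xyz":[0.195,-0.203,0],"dr":[0,0,-1]},{"gripper":1,"xyz":[0.195,-0.203,0],"dr":[0,0,-1]},{"gripper":1,"xyz":[0.195,-0.203,0],"dr":[0,0,-1]},{"gripper":1,"xyz":[0.195,-0.203,0],"dr":[0,0,-1]},{"gripper":1,"xyz":[0.195,-0.203,0],"dr":[0,0,-1]},{"gripper":1,"xyz":[0.195,-0.203,0],"dr":[0,0,-1]},{"gripper":1,"xyz":[0.195,-0.203,0],"dr":[0,0,-1]},{"gripper":1,"xyz":[0.195,-0.203,0],"dr":[0,0,-1]},{"gripper":1,"xyz":[0.195,-0.203,0.02],"dr":[0,0,-1]},{"gripper":1,"xyz":[0.195,-0.203,0.045],"dr":[0,0,-1]},{"gripper":1,"xyz":[0.195,-0.203,0.045],"dr":[0,0,-1]},{"gripper":1,"xyz":[0.195,-0.203,0.045],"dr":[0,0,-1]}]'
python3 -c "
from h import *
plan([.47,.155,.208],90);plan([.47,.2,.208],90)"
```

```text
t: 2.25
tool_pos: [0.4683, 0.0767, 0.208]
orientation: [-0.001, 0.767, 0.642, -0.001]
ft_force: [-0.3, 0.5, 0.6]
finger_gap: 0.007
finger_force: 0.0
t 2.25 at [0.4683 0.0767 0.208 ] shift [ 0.0774 -0.0121 -0.0001] dr [-0.0049  0.0017 -0.3385]
t 2.25 at [0.4683 0.0767 0.208 ] shift [ 0.1217 -0.0201 -0.0001] dr [-0.0049  0.0017 -0.3385]
```

Push the lever at a moderate speed and stop a little short of the target.

```bash
python3 -m creep '[{"gripper":1,"xyz":[0.010,-0.002,0],"dr":[0,0,-0.1]},{"gripper":1,"xyz":[0.02,-0.004,0],"dr":[0,0,-0.2]},{"gripper":1,"xyz":[0.03,-0.005,0],"dr":[0,0,-0.3]},{"gripper":1,"xyz":[0.04,-0.006,0],"dr":[0,0,-0.34]},{"gripper":1,"xyz":[0.05,-0.008,0],"dr":[0,0,-0.34]},{"gripper":1,"xyz":[0.06,-0.010,0],"dr":[0,0,-0.34]},{"gripper":1,"xyz":[0.07,-0.011,0],"dr":[0,0,-0.34]},{"gripper":1,"xyz":[0.08,-0.013,0],"dr":[0,0,-0.34]},{"gripper":1,"xyz":[0.09,-0.015,0],"dr":[0,0,-0.34]},{"gripper":1,"xyz":[0.1,-0.016,0],"dr":[0,0,-0.34]},{"gripper":1,"xyz":[0.11,-0.018,0],"dr":[0,0,-0.34]},{"gripper":1,"xyz":[0.115,-0.019,0],"dr":[0,0,-0.34]}]'
python3 - <<'E'
from h import *
t=grab('top'); s=grab('side')
a=cv2.resize(t['color'][150:300,140:300],(640,600),interpolation=cv2.INTER_CUBIC)
cv2.imwrite('pics/push.png',a[...,::-1]); plan([.47,.2046,.208],90)
E
```

```text
t: 3.25
tool_pos: [0.4717, 0.1957, 0.2086]
orientation: [0.0, 0.706, 0.708, 0.001]
ft_force: [1.3, -4.2, -0.7]
finger_gap: 0.001
finger_force: 1.6
t 3.35 at [0.4713 0.1963 0.2088] shift [ 0.0083 -0.0012  0.0008] dr [ 0.0033 -0.005   0.0054]
```

View pics/push.png

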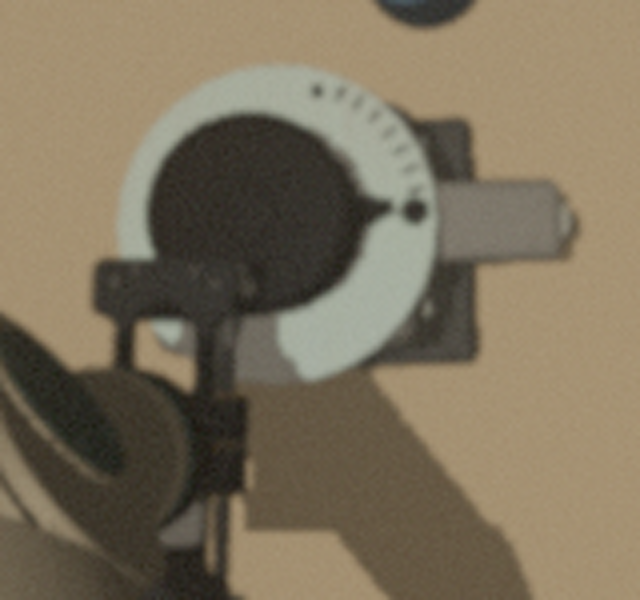

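The pointer tip, at crop (392,208), now nearly faces the large dot at (415,210). I'll compute the remaining angle.

```bash
python3 - <<'E'
from h import *
c=grab('top')
f=lambda u,v,z,A:(lambda d:(np.degrees(np.arctan2(d[1],d[0])),np.hypot(*d)))(world(c,140+u/4-.375,150+v/4-.375,z)[:2]-A)
for A in ([.5854,.1748],[.5869,.174]):
    print('tip',f(392,208,.21,A),'coarse',f(415,210,.205,A),'fine',f(317,90,.203,A))
plan([.47,.15,.25],90)
E
```

```text
tip (np.float64(-82.59941846908328), np.float64(0.06536109400509278)) coarse (np.float64(-84.09692656623332), np.float64(0.07700731204673145)) fine (np.float64(-15.638135221473878), np.float64(0.0762186869107162))
tip (np.float64(-83.83145043835951), np.float64(0.06438943523643184)) coarse (np.float64(-85.1588179871321), np.float64(0.0760703497184619)) fine (np.float64(-15.356843710623757), np.float64(0.0745594617470053))
t 3.4 at [0.4711 0.1959 0.2088] shift [-0.0458 -0.0012 -0.0413] dr [ 0.0029 -0.0052  0.0047]
```

```bash
python3 -m creep '[{"gripper":1,"xyz":[0.003,0,0],"dr":[0,0,0]},{"gripper":1,"xyz":[0.003,0,0],"dr":[0,0,0]},{"gripper":1,"xyz":[-0.04,0,0],"dr":[0,0,0]},{"gripper":1,"xyz":[-0.06,0,0],"dr":[0,0,0]},{"gripper":1,"xyz":[-0.10,0,-0.02],"dr":[0,0,0.2]},{"gripper":1,"xyz":[-0.14,0,-0.05],"dr":[0,0,0.4]},{"gripper":1,"xyz":[-0.18,0,-0.05],"dr":[0,0,0.6]},{"gripper":1,"xyz":[-0.22,0,-0.05],"dr":[0,0,0.8]},{"gripper":1,"xyz":[-0.26,0,-0.05],"dr":[0,0,1]},{"gripper":1,"xyz":[-0.30,0,-0.05],"dr":[0,0,1]},{"gripper":1,"xyz":[-0.34,0,-0.05],"dr":[0,0,1]},{"gripper":1,"xyz":[-0.38,0,-0.05],"dr":[0,0,1]}]'
python3 - <<'E'
from h import *
c=grab('top'); X=cloud(c); s=grab('side')
a=cv2.resize(c['color'][150:300,140:300],(640,600),interpolation=cv2.INTER_CUBIC)
cv2.imwrite('pics/push2.png',a[...,::-1])
E
```

```text
t: 4.4
tool_pos: [0.4714, -0.1878, 0.2591]
orientation: [0.0, 0.866, 0.501, 0.001]
ft_force: [1.0, 0.5, -0.3]
finger_gap: 0.004
finger_force: 0.0
```

View pics/push2.png

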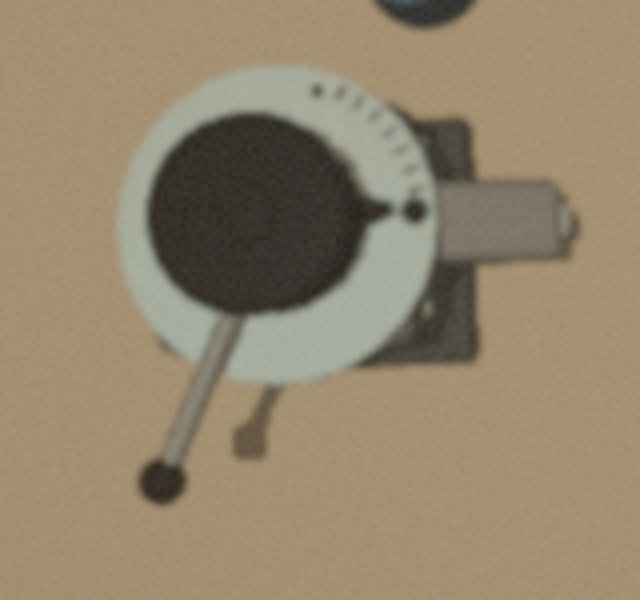

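The pointer tip (392,209) lines up with the dot (415,210), and the ball is at (162,482). I'll check the angles numerically and plan the cup push, using two open fingers as a cradle with the tool tilted 30° so the body stays clear of the chute.

```bash
python3 - <<'E'
from h import *
c=grab('top'); A=np.array([.586,.1745])
f=lambda u,v,z:(lambda d:(np.degrees(np.arctan2(d[1],d[0])),np.hypot(*d)))(world(c,140+u/4-.375,150+v/4-.375,z)[:2]-A)
b=f(162,482,.217); print('tip',f(392,209,.21),'coarse',f(415,210,.205),'ball',b,'ptr from ball',b[0]+119-360)
plan([.46,-.19,.15],59.2,30);plan([.46,-.19,.03],59.2,30)
E
```

```text
tip (np.float64(-83.56775244268128), np.float64(0.0649410107639731)) coarse (np.float64(-84.51999220090498), np.float64(0.0766492848390219)) ball (np.float64(159.3240551816391), np.float64(0.15070941797192108)) ptr from ball -81.6759448183609
t 4.55 at [ 0.4708 -0.1897  0.2585] shift [-0.0057 -0.0093  0.1085] dr [-0.0014  1.      0.0152]
t 4.55 at [ 0.4708 -0.1897  0.2585] shift [-0.0057 -0.0095  0.2285] dr [-0.0014  1.      0.0152]
```

Collar error is about 1–3° against a tolerance of 4.6°, which is good enough for now. Next is the cup.

```bash
python3 -m creep '[{"gripper":-0.28,"xyz":[-0.006,-0.009,0.03],"dr":[0,0.3,0]},{"gripper":-0.28,"xyz":[-0.006,-0.009,0.06],"dr":[0,0.6,0]},{"gripper":-0.28,"xyz":[-0.006,-0.009,0.09],"dr":[0,0.8,0]},{"gripper":-0.28,"xyz":[-0.006,-0.009,0.11],"dr":[0,1,0]},{"gripper":-0.28,"xyz":[-0.006,-0.009,0.13],"dr":[0,1,0]},{"gripper":-0.28,"xyz":[-0.006,-0.009,0.15],"dr":[0,1,0]},{"gripper":-0.28,"xyz":[-0.006,-0.009,0.17],"dr":[0,1,0]},{"gripper":-0.28,"xyz":[-0.006,-0.009,0.19],"dr":[0,1,0]},{"gripper":-0.28,"xyz":[-0.006,-0.009,0.21],"dr":[0,1,0]},{"gripper":-0.28,"xyz":[-0.006,-0.009,0.229],"dr":[0,1,0]},{"gripper":-0.28,"xyz":[-0.006,-0.009,0.229],"dr":[0,1,0]},{"gripper":-0.28,"xyz":[-0.006,-0.009,0.229],"dr":[0,1,0]}]'
python3 - <<'E'
from h import *
d=np.array([.512,.859,0]); T=np.array([.5912,.0299,.03])
for k in (.0484+.1,.0484+.03,.0484): plan(T-d*k,59.2,30)
E
```

```text
t: 5.55
tool_pos: [0.4607, -0.1853, 0.0296]
orientation: [-0.131, 0.836, 0.484, 0.224]
ft_force: [0.2, 1.1, -0.1]
finger_gap: 0.641
finger_force: 0.0
t 5.55 at [ 0.4607 -0.1853  0.0296] shift [0.0895 0.0036 0.0515] dr [-0.0175 -0.0033  0.0256]
t 5.55 at [ 0.4607 -0.1853  0.0296] shift [0.1501 0.0047 0.0866] dr [-0.0175 -0.0033  0.0256]
t 5.55 at [ 0.4607 -0.1853  0.0296] shift [0.176  0.0052 0.1016] dr [-0.0175 -0.0033  0.0256]
```

```bash
python3 -m creep '[{"gripper":-0.28,"xyz":[0.010,0,0.0058],"dr":[0,0,0]},{"gripper":-0.28,"xyz":[0.02,0.001,0.0115],"dr":[0,0,0]},{"gripper":-0.28,"xyz":[0.027,0.001,0.0156],"dr":[0,0,0]},{"gripper":-0.28,"xyz":[0.034,0.001,0.0196],"dr":[0,0,0]},{"gripper":-0.28,"xyz":[0.041,0.001,0.0237],"dr":[0,0,0]},{"gripper":-0.28,"xyz":[0.048,0.002,0.0277],"dr":[0,0,0]},{"gripper":-0.28,"xyz":[0.055,0.002,0.0317],"dr":[0,0,0]},{"gripper":-0.28,"xyz":[0.062,0.002,0.0358],"dr":[0,0,0]},{"gripper":-0.28,"xyz":[0.069,0.003,0.0398],"dr":[0,0,0]},{"gripper":-0.28,"xyz":[0.076,0.003,0.0438],"dr":[0,0,0]},{"gripper":-0.28,"xyz":[0.083,0.003,0.0479],"dr":[0,0,0]},{"gripper":-0.28,"xyz":[0.09,0.004,0.0519],"dr":[0,0,0]}]'
python3 - <<'E'
from h import *
c=grab('top'); X=cloud(c); uu,vv=np.meshgrid(np.arange(640),np.arange(400))
a=c['color'][130:290,180:380]; cv2.imwrite('pics/cup1.png',cv2.resize(a,(800,640),interpolation=cv2.INTER_CUBIC)[:600,:,::-1])
d=np.array([.512,.859,0]); T=np.array([.5912,.0299,.03])
for k in (.0484+.03,.0484): plan(T-d*k,59.2,30)
E
```

```text
t: 6.55
tool_pos: [0.5156, -0.0979, 0.0295]
orientation: [-0.13, 0.836, 0.483, 0.224]
ft_force: [-1.8, -1.8, 2.5]
finger_gap: 0.639
finger_force: 1.8
t 6.6 at [ 0.5166 -0.0959  0.03  ] shift [0.0587 0.0009 0.034 ] dr [-0.0176 -0.0034  0.0292]
t 6.6 at [ 0.5166 -0.0959  0.03  ] shift [0.0847 0.0014 0.0491] dr [-0.0176 -0.0034  0.0292]
```

View pics/cup1.png

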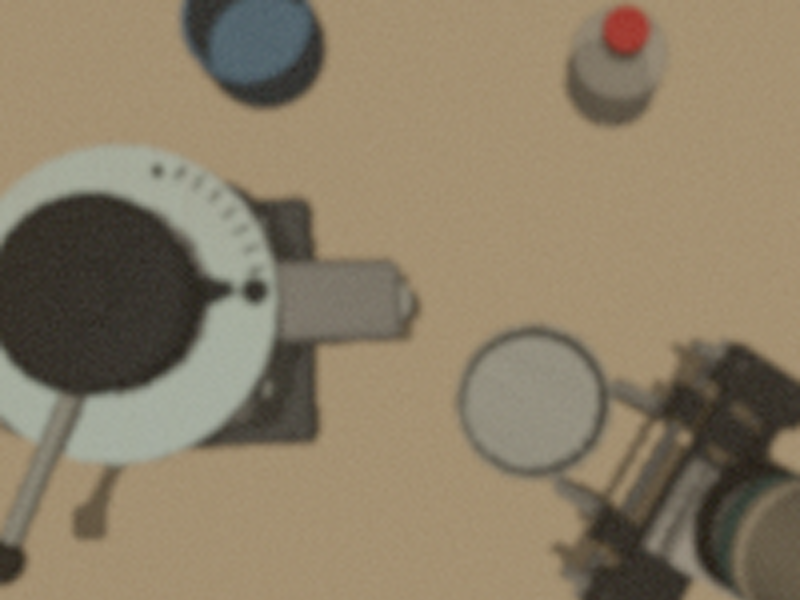

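The cup, at crop (533,400), is centred between the two open fingers and moving toward the chute nozzle at crop (405,300). I'll continue the push, stop 30 mm short, and check where the cup centre sits relative to the TCP.

```bash
python3 -m creep '[{"gripper":-0.28,"xyz":[0.006,0,0.0035],"dr":[0,0,0]},{"gripper":-0.28,"xyz":[0.012,0,0.007],"dr":[0,0,0]},{"gripper":-0.28,"xyz":[0.018,0,0.0104],"dr":[0,0,0]},{"gripper":-0.28,"xyz":[0.024,0,0.0139],"dr":[0,0,0]},{"gripper":-0.28,"xyz":[0.03,0,0.0174],"dr":[0,0,0]},{"gripper":-0.28,"xyz":[0.036,0,0.021],"dr":[0,0,0]},{"gripper":-0.28,"xyz":[0.042,0,0.0245],"dr":[0,0,0]},{"gripper":-0.28,"xyz":[0.048,0.001,0.028],"dr":[0,0,0]},{"gripper":-0.28,"xyz":[0.054,0.001,0.0312],"dr":[0,0,0]},{"gripper":-0.28,"xyz":[0.058,0.001,0.0337],"dr":[0,0,0]},{"gripper":-0.28,"xyz":[0.058,0.001,0.0337],"dr":[0,0,0]}]'
cat > cup.py <<'E'
from h import *
from scipy.optimize import least_squares
c=grab('top'); X=cloud(c); s=telemetry.observe()
guess=s['tool_pos'][:2]+.05*np.array([.512,.859])
z=X[...,2]; m=(abs(z-.09)<.006)&(np.hypot(X[...,0]-guess[0],X[...,1]-guess[1])<.065)
P=X[m][:,:2]
# outer rim: circle of 48 mm radius holding the rim points (r 45..48)
r=least_squares(lambda q:np.hypot(*(P-q).T)-.0465,guess,loss='soft_l1',f_scale=.002); cen=r.x
print('cup',cen,len(P),'res',np.median(abs(r.fun)),'cup-tcp',cen-s['tool_pos'][:2])
T=np.array([.5912,.0299]); print('to go',T-cen)
plan(np.r_[s['tool_pos'][:2]+T-cen,.03],59.2,30)
E
python3 cup.py
```

```text
t: 7.52
tool_pos: [0.5504, -0.0392, 0.0296]
orientation: [-0.13, 0.836, 0.484, 0.224]
ft_force: [0.7, 0.5, 0.4]
finger_gap: 0.641
finger_force: 0.1
cup [0.5722 0.0039] 115 res 0.0009874346341984669 cup-tcp [0.0221 0.0436]
to go [0.019 0.026]
t 7.5667 at [ 0.5501 -0.0397  0.0295] shift [0.0279 0.0035 0.0156] dr [-0.0168 -0.0015  0.0276]
```

```bash
python3 -m creep '[{"gripper":-0.28,"xyz":[0.006,0.001,0.0035],"dr":[0,0,0]},{"gripper":-0.28,"xyz":[0.012,0.0015,0.007],"dr":[0,0,0]},{"gripper":-0.28,"xyz":[0.018,0.002,0.0102],"dr":[0,0,0]},{"gripper":-0.28,"xyz":[0.023,0.003,0.013],"dr":[0,0,0]},{"gripper":-0.28,"xyz":[0.026,0.0035,0.0145],"dr":[0,0,0]},{"gripper":-0.28,"xyz":[0.028,0.0035,0.0156],"dr":[0,0,0]},{"gripper":-0.28,"xyz":[0.028,0.0035,0.0156],"dr":[0,0,0]},{"gripper":-0.28,"xyz":[0.028,0.0035,0.0156],"dr":[0,0,0]}]'
python3 cup.py; python3 - <<'E'
from h import *
s=grab('side'); P=proj(s,[[.5912,.0299,.122],[.5912,.0299,.09],[.5912,.0299,0]]); print(P)
u,v=P[1].astype(int); a=cv2.resize(s['color'][v-75:v+75,u-100:u+100],None,fx=4,fy=4,interpolation=cv2.INTER_CUBIC)
print(u-100,v-75); cv2.imwrite('pics/side1.png',a[...,::-1])
E
```

```text
t: 8.23
tool_pos: [0.569, -0.0147, 0.03]
orientation: [-0.13, 0.836, 0.484, 0.224]
ft_force: [0.1, -0.1, 0.4]
finger_gap: 0.64
finger_force: 0.0
cup [0.5905 0.029 ] 120 res 0.0008806448160646185 cup-tcp [0.0215 0.0439]
to go [0.0007 0.0009]
t 8.2833 at [ 0.569  -0.0149  0.03  ] shift [0.001  0.0002 0.0006] dr [-0.0148 -0.0009  0.0253]
[[313.8992 228.9579]
 [314.0434 237.826 ]
 [314.4184 260.8856]]
214 162
```

View pics/side1.png

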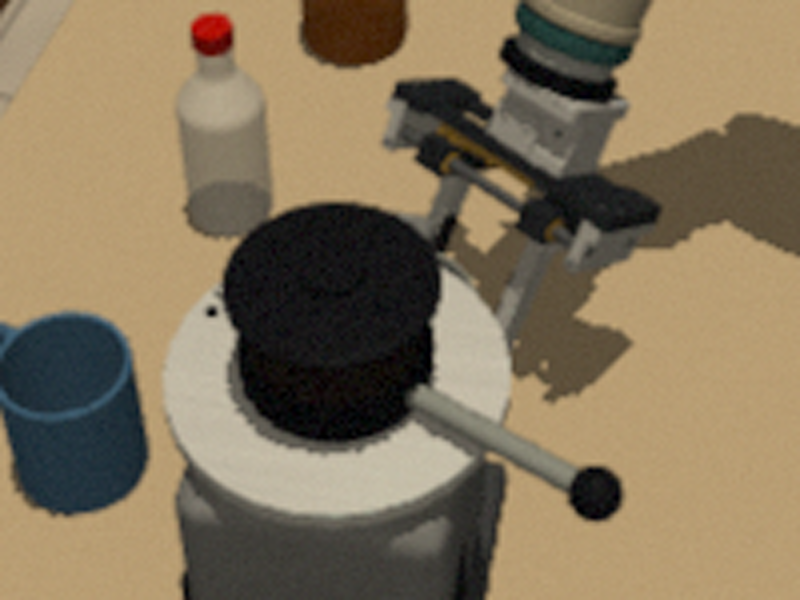

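The side view confirms the cup is beneath the chute, hidden behind the hopper, with the fingers clear of the grinder. The ball is at crop (595,493). I'll back away horizontally and then recheck the cup and collar.

```bash
python3 -m creep '[{"gripper":-0.28,"xyz":[-0.009,0,-0.005],"dr":[0,0,0]},{"gripper":-0.28,"xyz":[-0.02,0,-0.0115],"dr":[0,0,0]},{"gripper":-0.28,"xyz":[-0.04,0,-0.023],"dr":[0,0,0]},{"gripper":-0.28,"xyz":[-0.06,0,-0.035],"dr":[0,0,0]},{"gripper":-0.28,"xyz":[-0.08,0,-0.046],"dr":[0,0,0]},{"gripper":-0.28,"xyz":[-0.10,0,-0.058],"dr":[0,0,0]},{"gripper":-0.28,"xyz":[-0.12,0,-0.07],"dr":[0,0,0]},{"gripper":-0.28,"xyz":[-0.12,0,-0.10],"dr":[0,0,0]},{"gripper":-0.28,"xyz":[-0.12,0,-0.13],"dr":[0,0,0]},{"gripper":-0.28,"xyz":[-0.12,0,-0.16],"dr":[0,0,0]},{"gripper":-0.28,"xyz":[-0.12,0,-0.16],"dr":[0,0,0]}]'
python3 - <<'E'
from h import *
from scipy.optimize import least_squares
T=np.array([.5912,.0299]); C=[]
c=grab('top'); X=cloud(c); z=X[...,2]
m=(abs(z-.09)<.006)&(np.hypot(X[...,0]-T[0],X[...,1]-T[1])<.065); P=X[m][:,:2]
r=least_squares(lambda q:np.hypot(*(P-q).T)-.0465,T,loss='soft_l1',f_scale=.002); print('cup',r.x,'off',r.x-T,len(P))
A=np.array([.586,.1745])
for n in ('top','side'):
    c=grab(n); uv=proj(c,[.4448,.2275,.217])[0]; g=c['color'].max(2).astype(int)
    uu,vv=np.meshgrid(np.arange(640),np.arange(400)); m=(np.hypot(uu-uv[0],vv-uv[1])<11)&(g<70)
    lab=cv2.connectedComponentsWithStats(m.astype(np.uint8)); i=1+lab[2][1:,4].argmax(); u,v=lab[3][i]
    w=world(c,u,v,.217); d=w[:2]-A; print(n,(u,v),lab[2][i][4],w,'ptr',np.degrees(np.arctan2(d[1],d[0]))+119-360,np.hypot(*d))
    if n=='side':
        print('coarse not visible?')
        # flange centre from side at z=.203
        Xs=cloud(c); m=(abs(Xs[...,2]-.203)<.004)&(np.hypot(Xs[...,0]-.586,Xs[...,1]-.1745)<.1); print('flange side',cv2.minEnclosingCircle(Xs[m][:,:2].astype(np.float32)))
for n,p,zt in (('mug',(.778,.1197),.05),('sq',(.749,-.1045),.05),('jar',(.7145,-.3123),.05)):
    m=(np.hypot(X[...,0]-p[0],X[...,1]-p[1])<.08)&(z>zt); print(n,cv2.minEnclosingCircle(X[m][:,:2].astype(np.float32)))
print(telemetry.observe()['tool_pos'],telemetry.observe()['ft_force'])
E
```

```text
t: 9.25
tool_pos: [0.4768, -0.1807, 0.1114]
orientation: [-0.125, 0.838, 0.482, 0.224]
ft_force: [0.1, -1.3, -0.4]
finger_gap: 0.639
finger_force: 0.0
cup [0.5905 0.029 ] off [-0.0007 -0.0009] 116
top (np.float64(180.08695652173913), np.float64(270.05797101449275)) 69 [0.4451 0.2278 0.217 ] ptr -81.72554828712504 0.15060875962362927
side (np.float64(362.3703703703704), np.float64(284.9555555555556)) 135 [0.4467 0.2279 0.217 ] ptr -81.96973599987655 0.14915133793072144
coarse not visible?
flange side ((0.585477888584137, 0.17445170879364014), 0.08859998732805252)
mug ((0.7857282161712646, 0.11543774604797363), 0.05923335254192352)
sq ((0.7491326928138733, -0.1037602424621582), 0.030360545963048935)
jar ((0.7146005034446716, -0.3129396438598633), 0.04181757941842079)
[ 0.4764 -0.1752  0.1082] [-0.1788  0.68   -1.4421]
```

The cup is about 1 mm off the chute axis. The collar is within 3° of the dot by both the tip and ball measurements, against a tolerance of 4.6°. The bystanders haven't moved and the robot is clear, so I'm handing in.

```bash
python3 -c "
from workcell import arm
print(arm.hand_in())"
```

```text
the job is handed in; nothing more can be done
None
```

I handed the job in, but no verdict came back: the pointer measured 1–3° short of the large dot (tolerance 4.6°), the cup stands about 1 mm from the chute's centre line, and the mug, jar and squeeze bottle were not touched.

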